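# Rotate the seasoning stock: new behind opened

## Robot

A 6-joint arm with a two-finger parallel gripper is mounted at the origin on a cart in front of the work surface, level with it; the furniture and walls round the work are solid. World frame = base frame: x ahead of the robot, y to its left, z up, the work surface at z = 0. Lengths are in m, angles in rad, forces in N, time in s.
With the tool pointing down it reaches from about 0.25 to 0.725 m from the base axis. Payload 4 kg.
Tool frame: the origin (TCP) lies midway between the tips of the shut fingers; the grasp point (between the pads) lies grip_point_offset behind it (grip_point_offset is the distance from the TCP to the grasp point, in m); z points along the fingers, y is the line along which they close (so a half turn about z gives the same grasp; the last joint's range is limited). The gripper opens to 85 mm and grips with 20 to 120 N. Pads are 22 mm wide; open, the fingers measure 114 mm over their backs; the gripper's body (76 mm by 85 mm) begins 54 mm behind the grasp point. The pads swing forward as they close: fully open they stand 13 mm farther back than shut.
Start: joints at [1.317, 0.241, 0.005, 1.335, 0, 1.571], TCP at [0.126, 0.484, 0.231] pointing down, gripper open.
Joint ranges: [-2.72, 2.72], [-1.05, 1.87], [-1.09, 1.28], [-1.99, 2.15], [-1.42, 1.44], [-3.14, 3.14]. Speed limits (rad/s): [2.79, 2.79, 3.14, 3.14, 3.14, 3.14].

## Interface

Orientations are given as a unit quaternion [x, y, z, w].
In Python, from workcell import * gives the robot as it stands. The module is installed in compiled form; this text tells all that it offers.
- The arm moves only by the tool arm_command, never from a script. Its arguments are lists of equal length, an entry for each row: "slide": the shift along the tool's x, y, z in cm, a list of three; "spin": the turn about the tool's z in degrees. A call has exactly 5 rows; each row is the pose to reach, as a shift and turn from the pose commanded when the call began, along the tool's axes at that moment; what a row does not reach only later rows make up. A row lasts 1/8 s, in which the tool goes at most 62.5 mm and 10.7 degrees, less where a joint would pass 70% of its speed; a pose out of reach is approached as far as the arm can. A call with a gripper value outside its range is refused whole. "jaw" is the finger opening in cm, from 0 to 8.54, set as the call begins (left out, the last holds). The fingers move at their own pace and stop on an object; the grip force is fixed at half the most. Time passes only in rows, so rows that repeat a pose let the fingers close, or fill a call up. It gives the time, the measured TCP pose, the force, the opening and the grip force at its end, in the units of the state.
- get_obs(): the state, without advancing time (a new reading comes with each control period).
- camera(name): name is "side" or "top" or "wrist"; returns a dict with "pixels" (400x640x3 uint8, red, green, blue), "range_z" (400x640 float32, m along the optical axis (not along the pixel's ray), 0 where there is no reading), "intrinsics" (3x3 intrinsics, pixels), "rvec" (rotation vector, rad) and "tvec" (3), from world to camera coordinates, as OpenCV has them. Camera axes: x right, y down, z forward; pixel columns grow to the right and rows downward; lengths in m; the calibration is good to about 2 mm. A picture is of the moment at which its call begins.
- job_done(): hands the job in; it is judged then, once.
Trained networks look in a picture, given as the dict that the camera call returned (one of the last four; its "shot" number tells which), for a name from the list of things; names that differ only in an ending like _2 or _b are one class to them, and where a whole thing is asked for, a point or a joint stands for the part that bears it (a point fixed in the world has none). Each returns a list of dicts, best first, with "confidence" (0 to 1); they miss things now and then, are a little off and sometimes report something else, mostly with a low value. They report only what shows in the picture. A call takes as long as a camera call.
- recognise(picture, thing): "centre" ([column, row] in pixels, amid what is visible of it).
- landmark_of(picture, thing): "centre" ([column, row] in pixels: a listed point, or the origin of a listed thing).
The state is a dict: "clock": time; "joint_pos": joint angles; "joint_vel": joint speeds; "tau": joint torques, N m; "eef_pos": TCP position; "tool_rot": TCP orientation; "ft_force": force on the tool from outside, world axes, zero at the start; "ft_torque": the same for the moment, N m; "grip_width": finger opening in m; "grasp_force": force on a finger pad.
Only numpy, scipy, OpenCV 4.12 (cv2) and the standard library are available. Lean on these libraries where they do the work, as an engineer would, in place of code of your own. Each camera call takes 0.05 s, during which the arm holds its last target. There are 200 camera calls.

## Task

Restock the two-step seasoning rack: take the four new containers out of the grey plastic tray and stand each one in the raised back row of the wooden rack, in the bay directly behind the opened one of the same kind, so that the back row has the same order as the front row and the old stock is used first. Set each one down upright on the floor of its bay without dropping it, and leave the opened ones standing where they are.

Things in the scene. Friction and masses are not known exactly. Their poses are not given: they have to be found in the camera images.
- new_mister: New pump spray bottle for oil: white body with a yellow label and a narrow white pump head, 42 mm diameter, 131 mm tall, the tallest of the four kinds; straight-sided and easy to grip from 30 to 75 mm above its underside. Loose, upright in one of the tray's cells at the start. Origin: centre of its underside; z up its axis.
- new_spice: New slim straight round spice jar with a flat black cap, 41 mm diameter, 105 mm tall; grip anywhere from 30 to 80 mm above its underside. Loose, upright in one of the tray's cells at the start. Origin: centre of its underside; z up its axis.
- new_shaker: New pepper shaker: glass body with a pierced grey dome top, 44 mm diameter, 90 mm tall; grip from 30 to 64 mm above its underside (44 mm wide there), the dome above is 34 mm wide; it may stand up to 3 degrees out of plumb. Loose, upright in one of the tray's cells at the start. Origin: centre of its underside; z up its axis.
- new_chilli: New squat wide glass chilli jar with a flat wide screw cap, about 57 x 61 mm over its sides, 85 mm tall, the shortest and widest; grip from 30 to 70 mm above its underside. Loose, upright in one of the tray's cells at the start. Origin: centre of its underside; z up its axis.
- open_mister: The opened one of the same kind as new_mister, same shape and size. Loose, upright in one of the four bays of the rack's front step, in any order. Origin: centre of its underside; z up its axis.
- open_spice: The opened one of the same kind as new_spice, same shape and size. Loose, upright in one of the four bays of the rack's front step, in any order. Origin: centre of its underside; z up its axis.
- open_shaker: The opened one of the same kind as new_shaker, same shape and size. Loose, upright in one of the four bays of the rack's front step, in any order. Origin: centre of its underside; z up its axis.
- open_chilli: The opened one of the same kind as new_chilli, same shape and size. Loose, upright in one of the four bays of the rack's front step, in any order. Origin: centre of its underside; z up its axis.
- rack: Fixed wooden two-step rack, 332 (y) x 176 (x) mm. Origin: footprint centre, worktop height; x to the higher back step (away from robot), y left along the row. Open-topped bays, inside 79 (x) x 76 (y) mm, at y = +-0.04, +-0.12: front at x = -0.0425, floor z = 0.015; back (empty) at x = +0.0425, floor z = 0.070. Dividers and lips 22 mm above the floor; end panels, back board to z = 0.115.
- tray: Fixed shallow grey plastic tray, 291 (y) x 79 (x) mm, walls 32 mm high, between rack and robot. Origin: footprint centre, worktop height; x away from the robot, y left along the row, z up. Four cells in a row, 69 to 72 mm wide inside, at y = +-0.036, +-0.108, floor z = 0.004; a new container stands in each, in any order.

How it is judged:
At the end, for the whole second after the job is handed in: Each new container stands upright (within 0.1 rad) on the floor (within 8 mm) of the back bay behind the opened one of its kind, within about 33 mm of the bay centre; the opened ones stand upright in their own front bays; all at rest, released (((y of open_mister in the frame of rack between 0.082 and 0.158 m and y of new_mister in the frame of rack between 0.086 and 0.154 m) or (y of open_mister in the frame of rack between 0.002 and 0.078 m and y of new_mister in the frame of rack between 0.006 and 0.074 m) or (y of open_mister in the frame of rack between -0.078 and -0.002 m and y of new_mister in the frame of rack between -0.074 and -0.006 m) or (y of open_mister in the frame of rack between -0.158 and -0.082 m and y of new_mister in the frame of rack between -0.154 and -0.086 m)) and x of new_mister in the frame of rack between 0.01 and 0.075 m and z of new_mister in the frame of rack between 0.062 and 0.078 m and angle between each of new_mister, open_mister, new_spice, open_spice, new_shaker, open_shaker, new_chilli, open_chilli's own z axis and vertical below 0.1 rad and linear speed of each of new_mister, open_mister, new_spice, open_spice, new_shaker, open_shaker, new_chilli, open_chilli below 0.02 m/s and x of open_mister in the frame of rack between -0.075 and -0.01 m and z of open_mister in the frame of rack between 0.007 and 0.023 m and ((y of open_spice in the frame of rack between 0.082 and 0.158 m and y of new_spice in the frame of rack between 0.086 and 0.154 m) or (y of open_spice in the frame of rack between 0.002 and 0.078 m and y of new_spice in the frame of rack between 0.006 and 0.074 m) or (y of open_spice in the frame of rack between -0.078 and -0.002 m and y of new_spice in the frame of rack between -0.074 and -0.006 m) or (y of open_spice in the frame of rack between -0.158 and -0.082 m and y of new_spice in the frame of rack between -0.154 and -0.086 m)) and x of new_spice in the frame of rack between 0.01 and 0.075 m and z of new_spice in the frame of rack between 0.062 and 0.078 m and x of open_spice in the frame of rack between -0.075 and -0.01 m and z of open_spice in the frame of rack between 0.007 and 0.023 m and ((y of open_shaker in the frame of rack between 0.082 and 0.158 m and y of new_shaker in the frame of rack between 0.086 and 0.154 m) or (y of open_shaker in the frame of rack between 0.002 and 0.078 m and y of new_shaker in the frame of rack between 0.006 and 0.074 m) or (y of open_shaker in the frame of rack between -0.078 and -0.002 m and y of new_shaker in the frame of rack between -0.074 and -0.006 m) or (y of open_shaker in the frame of rack between -0.158 and -0.082 m and y of new_shaker in the frame of rack between -0.154 and -0.086 m)) and x of new_shaker in the frame of rack between 0.01 and 0.075 m and z of new_shaker in the frame of rack between 0.062 and 0.078 m and x of open_shaker in the frame of rack between -0.075 and -0.01 m and z of open_shaker in the frame of rack between 0.007 and 0.023 m and ((y of open_chilli in the frame of rack between 0.082 and 0.158 m and y of new_chilli in the frame of rack between 0.086 and 0.154 m) or (y of open_chilli in the frame of rack between 0.002 and 0.078 m and y of new_chilli in the frame of rack between 0.006 and 0.074 m) or (y of open_chilli in the frame of rack between -0.078 and -0.002 m and y of new_chilli in the frame of rack between -0.074 and -0.006 m) or (y of open_chilli in the frame of rack between -0.158 and -0.082 m and y of new_chilli in the frame of rack between -0.154 and -0.086 m)) and x of new_chilli in the frame of rack between 0.01 and 0.075 m and z of new_chilli in the frame of rack between 0.062 and 0.078 m and x of open_chilli in the frame of rack between -0.075 and -0.01 m and z of open_chilli in the frame of rack between 0.007 and 0.023 m); the robot touches nothing.
It fails at once if a new container is dropped (falls, out of the fingers, faster than 0.5 m/s: about 13 mm) ((linear speed of new_mister above 0.5 m/s and contact force between the fingers and new_mister below 0.05 N) or (linear speed of new_spice above 0.5 m/s and contact force between the fingers and new_spice below 0.05 N) or (linear speed of new_shaker above 0.5 m/s and contact force between the fingers and new_shaker below 0.05 N) or (linear speed of new_chilli above 0.5 m/s and contact force between the fingers and new_chilli below 0.05 N)).
It fails at once if a container tips over (more than 40 degrees) (angle between any of new_mister, open_mister, new_spice, open_spice, new_shaker, open_shaker, new_chilli, open_chilli's own z axis and vertical above 0.7 rad).
It fails at once if an opened container is displaced by more than 25 mm (distance of any of open_mister, open_spice, open_shaker, open_chilli from where it was at the start of the episode above 0.025 m).
It also fails if it takes over 99 s, if anything falls off the work surface, if the arm or the gripper's body presses on something with over 40 N, if the wrist force passes 120 N, or if a joint passes its speed limit or range.

## Working session

There is one attempt and no reset: what is moved stays moved. The work goes in short steps, Python scripts to look and compute and a tool call to move; the robot and the scene stay as the last step left them, time stands still between calls to the robot, and variables do not carry over. Pictures are saved under pics/ and viewed, at most 14 in all, crops included, and the job is handed in when it is done.

Besides the shell and the picture viewer there is one more tool, called after "Request:" as name(argument=value, ...), one argument or row to a line, values as JSON. arm_command: Moves the arm, as the interface text tells. Its arguments: {"type":"object","properties":{"slide":{"type":"array","items":{"type":"array","items":{"type":"number"}}},"spin":{"type":"array","items":{"type":"number"}},"jaw":{"type":"number"}},"required":["slide","spin"]}

```bash
mkdir -p pics; cat > h.py <<'E'
from workcell import *
import numpy as np, cv2
def cam(n):
    p=camera(n); R,_=cv2.Rodrigues(np.array(p["rvec"],float)); p["R"]=R; p["t"]=np.array(p["tvec"],float).ravel(); p["K"]=np.array(p["intrinsics"]); return p
def w(p,uv,z=None):
    u,v=uv
    if z is None:
        a=p["range_z"][max(0,int(v)-2):int(v)+3,max(0,int(u)-2):int(u)+3]; a=a[a>0]
        if not len(a): return None
        z=np.median(a)
    return p["R"].T@(z*(np.linalg.inv(p["K"])@[u,v,1])-p["t"])
def cloud(p):
    v,u=np.mgrid[0:400,0:640]; z=p["range_z"].ravel()
    r=np.linalg.inv(p["K"])@np.stack([u.ravel(),v.ravel(),np.ones(u.size)])
    return ((r*z).T-p["t"])@p["R"], z>0
def save(p,f): cv2.imwrite("pics/"+f,cv2.cvtColor(p["pixels"],cv2.COLOR_RGB2BGR))
names=[a+"_"+b for b in("mister","spice","shaker","chilli") for a in("new","open")]
E
python3 - <<'E'
from h import *
np.set_printoptions(precision=4,suppress=True)
o=get_obs(); print({k:o[k] for k in("clock","eef_pos","tool_rot","grip_width")})
try: print(grip_point_offset)
except Exception as e: print(e)
for n in("side","top"):
    p=cam(n); save(p,n+"0.png"); print(n,"campos",-p["R"].T@p["t"])
    for t in names+["rack","tray"]:
        for f in (recognise,landmark_of):
            print(t,f.__name__,[(np.round(d["centre"],1),round(d["confidence"],2),w(p,d["centre"])) for d in f(p,t)[:2]])
E
```

```text
{'clock': 0.0, 'eef_pos': array([0.1254, 0.4834, 0.2304]), 'tool_rot': array([ 0.1266,  0.992 , -0.001 , -0.0001]), 'grip_width': 0.08526272241091304}
0.0187
side campos [ 0.2347 -0.5307  0.464 ]
new_mister call [(array([287.4, 215.3]), 0.75, array([0.4287, 0.1219, 0.073 ]))]
new_mister call [(array([289.9, 240.2]), 0.57, array([0.4323, 0.1201, 0.021 ]))]
open_mister call [(array([392.1, 209.1]), 0.65, array([0.6082, 0.0691, 0.0823]))]
open_mister call []
new_spice call []
new_spice call [(array([357.1, 271.9]), 0.8, array([ 0.5113, -0.0011,  0.0169]))]
open_spice call []
open_spice call [(array([290.6, 196.9]), 0.6, array([0.4364, 0.1268, 0.1061]))]
new_shaker call [(array([324.9, 234.8]), 0.66, array([0.478 , 0.0641, 0.0571]))]
new_shaker call [(array([321.5, 252.2]), 0.83, array([0.4722, 0.0628, 0.0232]))]
open_shaker call [(array([321.3, 190.6]), 0.84, array([0.5244, 0.2045, 0.0676]))]
open_shaker call [(array([318.1, 210.5]), 0.8, array([0.5172, 0.2008, 0.0253])), (array([261.6, 230.2]), 0.62, array([0.3922, 0.1713, 0.0201]))]
new_chilli call []
new_chilli call [(array([259.4, 2
[... 1700 characters left out ...]
([0.3965, 0.2014, 0.0887])), (array([332.8, 230.9]), 0.27, array([0.4354, 0.1455, 0.1341]))]
new_chilli call [(array([305.8, 249.9]), 0.78, array([0.3992, 0.1991, 0.0885])), (array([299.8, 169.8]), 0.29, array([0.5753, 0.2131, 0.0417]))]
open_chilli call [(array([323.4, 171.6]), 0.82, array([0.5591, 0.1621, 0.0996]))]
open_chilli call [(array([323.7, 171.7]), 0.62, array([0.5589, 0.1614, 0.0996]))]
rack call [(array([292.9, 162.2]), 0.8, array([0.5859, 0.2266, 0.0704]))]
rack call [(array([301.5, 170. ]), 0.77, array([0.5766, 0.2097, 0.0332]))]
tray call [(array([348.5, 222.6]), 0.83, array([0.4602, 0.104 , 0.0041]))]
tray call [(array([346.1, 226.2]), 0.84, array([0.452 , 0.1097, 0.0052]))]
```

```bash
python3 - <<'E'
import cv2,numpy as np
a=cv2.imread("pics/top0.png")[100:300,200:460]; b=cv2.imread("pics/side0.png")[130:310,220:450]
a=cv2.resize(a,None,fx=3,fy=3); cv2.imwrite("pics/topc.png",a); cv2.imwrite("pics/sidec.png",cv2.resize(b,None,fx=3,fy=3))
E
python3 - <<'E'
from h import *
np.set_printoptions(precision=4,suppress=True)
p=cam("top"); P,m=cloud(p)
m&=(P[:,0]>.3)&(P[:,0]<.75)&(P[:,1]>-.1)&(P[:,1]<.45)
I=np.zeros((400,640),np.uint8)
# local top patches per container
guess=dict(new_mister=(.435,.148),new_spice=(.508,.032),new_shaker=(.476,.092),new_chilli=(.398,.2),open_mister=(.599,.095),open_spice=(.475,.28),open_shaker=(.515,.2165),open_chilli=(.559,.162))
for k,g in guess.items():
    d=np.hypot(P[:,0]-g[0],P[:,1]-g[1]); s=m&(d<.035)&(P[:,2]>.075); Q=P[s]; zt=np.percentile(Q[:,2],97)
    T=Q[Q[:,2]>zt-.012]
    print(k,len(Q),"ztop",zt,"minrect",cv2.minAreaRect(T[:,:2].astype(np.float32)), "enclosing",cv2.minEnclosingCircle(T[:,:2].astype(np.float32)))
E
```

```text
new_mister 318 ztop 0.13663868883334873 minrect ((0.43669870495796204, 0.14044617116451263), (0.02310892753303051, 0.016254760324954987), 40.683170318603516) enclosing ((0.43711748719215393, 0.1405230611562729), 0.011961448937654495)
new_spice 358 ztop 0.11166796394927474 minrect ((0.518153190612793, 0.021027179434895515), (0.03855016455054283, 0.03831347078084946), 43.869110107421875) enclosing ((0.5185147523880005, 0.02061276324093342), 0.020044764503836632)
new_shaker 212 ztop 0.09402947455745495 minrect ((0.4818117022514343, 0.08326183259487152), (0.03120969794690609, 0.0315682515501976), 89.38401794433594) enclosing ((0.4819866120815277, 0.08278071880340576), 0.01678141951560974)
new_chilli 585 ztop 0.0913477659768184 minrect ((0.3950158655643463, 0.20088401436805725), (0.05328312888741493, 0.05283140763640404), 89.63504791259766) enclosing ((0.39491069316864014, 0.20071889460086823), 0.027799107134342194)
open_mister 363 ztop 0.14731843829867677 minrect ((0.6145692467689514, 0.08857124298810959), (0.022218015044927597, 0.016854653134942055), 41.188743591308594) enclosing ((0.6146100759506226, 0.08908902853727341), 0.011602858081459999)
open_spice 387 ztop 0.12231809447160166 minrect ((0.48275870084762573, 0.291919469833374), (0.03784175217151642, 0.03947295993566513), 88.88090515136719) enclosing ((0.4830009937286377, 0.29194316267967224), 0.0202657338231802)
open_shaker 233 ztop 0.10510195650047201 minrect ((0.529308021068573, 0.2238038182258606), (0.031062178313732147, 0.03181450814008713), 89.7255630493164) enclosing ((0.5290598273277283, 0.22332407534122467), 0.01682797260582447)
open_chilli 564 ztop 0.1025394779326215 minrect ((0.5682743191719055, 0.15880073606967926), (0.054090335965156555, 0.050488539040088654), 87.91305541992188) enclosing ((0.5703007578849792, 0.15930059552192688), 0.027944514527916908)
```

View pics/topc.png

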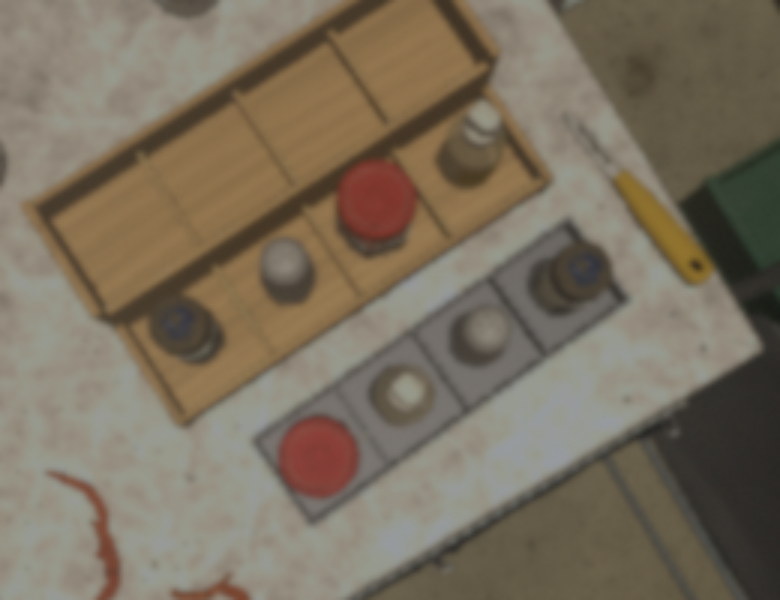

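View pics/sidec.png

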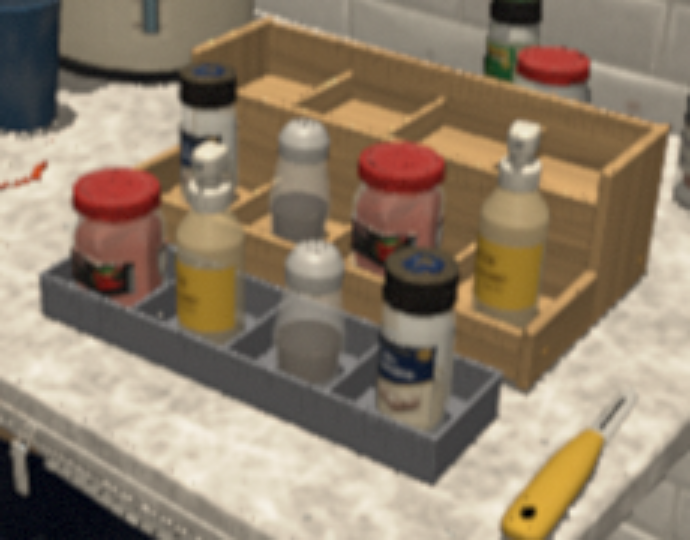

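The pictures show the front row from left to right (+y first): spice (crop px 180,330), shaker (285,270), chilli (375,200), mister (475,140). The tray from left to right holds chilli (318,455), mister (403,393), shaker (482,332), spice (580,270). The networks agree. Next I fit the rack and tray poses from depth, and refine the containers from two views.

```bash
cat > fit.py <<'E'
from h import *
from scipy.optimize import minimize
np.set_printoptions(precision=4,suppress=True)
def rackh(x,y):
    h=np.where(x<0,.015,.07); ya=np.abs(y)
    div=(ya<.002)|(np.abs(ya-.08)<.002)
    wall=div|(x<-.082)|(np.abs(x)<.003)
    h=np.where(wall,np.where(x<-.003,.037,.092),h)
    h=np.where((x>.082)|((ya>.158)&(x>-.003)),.115,h)
    return np.where((np.abs(x)>.088)|(ya>.166),0,h)
def trayh(x,y):
    ya=np.abs(y)
    h=np.where((ya<.0015)|(np.abs(ya-.072)<.0015)|(np.abs(x)>.037)|(ya>.143),.032,.004)
    return np.where((np.abs(x)>.0395)|(ya>.1455),0,h)
def fit(Ps,hf,g,R):
    def cost(q):
        c,s=np.cos(q[2]),np.sin(q[2]); t=0
        for P in Ps:
            d=P[:,:2]-q[:2]; x=c*d[:,0]+s*d[:,1]; y=-s*d[:,0]+c*d[:,1]
            k=(np.abs(x)<R[0])&(np.abs(y)<R[1])
            r=(P[k,2]-q[3]-hf(x[k],y[k])); t+=np.minimum(np.abs(r),.02).mean()
        return t
    best=None
    for dx in(-.01,0,.01):
        for dy in(-.01,0,.01):
            x0=np.array(g)+[dx,dy,0,0]; S=np.vstack([x0]+[x0+e for e in np.diag([.006,.006,.04,.003])])
            m=minimize(cost,x0,method="Nelder-Mead",options=dict(initial_simplex=S,xatol=1e-4,fatol=1e-7))
            if best is None or m.fun<best.fun: best=m
    return best.x,best.fun
E
python3 - <<'E'
from fit import *
C={}
for n in("top","side"):
    P,m=cloud(cam(n)); C[n]=P[m]
for ns in(["top"],["side"],["top","side"]):
    print(ns,"rack",*fit([C[n] for n in ns],rackh,[.585,.226,.575,0],(.11,.19)),"tray",*fit([C[n] for n in ns],trayh,[.456,.11,.6,0],(.06,.17)))
guess=dict(new_mister=(.4367,.1405,.131),new_spice=(.518,.021,.105),new_shaker=(.482,.083,.09),new_chilli=(.395,.2008,.085),open_mister=(.6145,.0886,.131),open_spice=(.483,.292,.105),open_shaker=(.529,.2235,.09),open_chilli=(.5683,.159,.085))
P=C["side"]
for k,g in guess.items():
    base=.015 if k[0]=="o" else .004
    s=(np.hypot(P[:,0]-g[0],P[:,1]-g[1])<.034)&(P[:,2]>base+g[2]-.012);Q=P[s]
    if len(Q)>10: print(k,len(Q),"ztop",Q[:,2].max(),"mid",cv2.minEnclosingCircle(Q[:,:2].astype(np.float32)))
E
```

```text
['top'] rack [ 0.5815  0.2135  0.5794 -0.0001] 0.006390690259264875 tray [ 0.4579  0.1107  0.6047 -0.    ] 0.006287674656849622
['side'] rack [ 0.5811  0.2103  0.5799 -0.0025] 0.015173833226844314 tray [ 0.5235 -0.0457  0.7792 -0.0009] 0.010437678308166333
['top', 'side'] rack [ 0.5813  0.213   0.5775 -0.0002] 0.02206039656053966 tray [ 0.4118  0.0706  0.5183 -0.0023] 0.017931786631312892
new_mister 110 ztop 0.1363148600130991 mid ((0.43649178743362427, 0.1384304165840149), 0.012708020396530628)
new_spice 396 ztop 0.1117291729080184 mid ((0.5196720361709595, 0.017627118155360222), 0.020854823291301727)
new_shaker 189 ztop 0.09435928680539564 mid ((0.482119619846344, 0.07858515530824661), 0.016608556732535362)
new_chilli 458 ztop 0.09097936090118483 mid ((0.39486899971961975, 0.19890989363193512), 0.02972315065562725)
open_mister 102 ztop 0.1473190976887663 mid ((0.6153384447097778, 0.08435370028018951), 0.01160077378153801)
open_spice 208 ztop 0.12190413227455597 mid ((0.48314452171325684, 0.2892600893974304), 0.021155212074518204)
open_shaker 134 ztop 0.10587897597082943 mid ((0.5286281108856201, 0.21968218684196472), 0.016537368297576904)
open_chilli 435 ztop 0.10229356607250546 mid ((0.5712639689445496, 0.1564607173204422), 0.02828802354633808)
```

```bash
cat > go.py <<'E'
# python3 go.py x y z [yaw of tool y, deg]: shift (cm) in current tool axes and spin
import sys; from h import *
from scipy.spatial.transform import Rotation as R
o=get_obs(); M=R.from_quat(o["tool_rot"]).as_matrix(); p=np.array(o["eef_pos"])
a=np.degrees(np.arctan2(M[1,1],M[0,1])); print("t %.2f pos"%o["clock"],p.round(4),"yaw %.2f"%a,"w %.4f f"%o["grip_width"],np.round(o["ft_force"],1),"j",np.round(o["joint_pos"],2),"tilt z",M[:,2].round(3))
A=[float(v) for v in sys.argv[1:]]
for i in range(0,len(A)-3,4):
    print(A[i:i+4],"slide cm",(M.T@(np.array(A[i:i+3])-p)*100).round(2),"spin %.1f"%(a-A[i+3]))
E
python3 go.py .5185 .0205 .22 34.6
```

```text
t 2.25 pos [0.1255 0.484  0.2313] yaw 75.46 w 0.0855 f [-1.1  0.1 -0.3] j [1.32 0.24 0.01 1.34 0.   1.57] tilt z [-0.  0. -1.]
[0.5185, 0.0205, 0.22, 34.6] slide cm [-49.68 -35.     1.13] spin 40.9
```

Request:
arm_command(
  slide=[
    [-5,-3.5,0],
    [-10,-7,0],
    [-15,-10.5,0],
    [-20,-14,0],
    [-25,-17.5,0],
  ],
  spin=[8.2,16.4,24.6,32.8,40.9],
  jaw=8.5,
)

```text
clock: 2.88
eef_pos: [0.3247, 0.2504, 0.2316]
tool_rot: [0.467, 0.884, 0.001, 0.0]
ft_force: [0.5, -0.5, 0.3]
grip_width: 0.0851
grasp_force: 0.0
```

```bash
python3 go.py .5185 .0205 .22 34.6
```

```text
t 2.88 pos [0.3247 0.2504 0.2316] yaw 34.32 w 0.0851 f [ 0.5 -0.5  0.3] j [ 0.66  0.06 -0.21  1.3   0.    1.63] tilt z [ 0.001  0.001 -1.   ]
[0.5185, 0.0205, 0.22, 34.6] slide cm [-29.91   3.05   1.16] spin -0.3
```

Request:
arm_command(
  slide=[
    [-6,0.6,0],
    [-12,1.2,0],
    [-18,1.8,0],
    [-24,2.4,0.6],
    [-29.9,3.0,1.1],
  ],
  spin=[0,0,0,0,0],
)

```text
clock: 3.5
eef_pos: [0.5192, 0.0208, 0.2204]
tool_rot: [0.465, 0.885, 0.0, 0.0]
ft_force: [1.3, 1.1, -0.3]
grip_width: 0.0849
grasp_force: 0.0
```

```bash
python3 - <<'E'
from fit import *
p=cam("wrist"); save(p,"w0.png"); P,m=cloud(p); P=P[m]
print("campos",-p["R"].T@p["t"])
for k,g in dict(new_spice=(.5185,.0205,.105),new_shaker=(.482,.082,.09),new_mister=(.4367,.1405,.131)).items():
    s=(np.hypot(P[:,0]-g[0],P[:,1]-g[1])<.034)&(P[:,2]>.004+g[2]-.012);Q=P[s]
    if len(Q)>10: print(k,len(Q),"ztop",np.percentile(Q[:,2],97),"mid",cv2.minEnclosingCircle(Q[:,:2].astype(np.float32)))
E
python3 go.py .5185 .0205 .06 34.6
```

```text
campos [0.4791 0.0787 0.3634]
new_spice 12846 ztop 0.31062688237295466 mid ((0.513443648815155, 0.027468353509902954), 0.03128345310688019)
new_shaker 1599 ztop 0.09411046991147323 mid ((0.483418732881546, 0.08098825812339783), 0.017069043591618538)
t 3.55 pos [0.5232 0.0153 0.219 ] yaw 34.20 w 0.0852 f [ 4.9 -2.   1.1] j [ 0.03  0.29  0.04  1.32 -0.    1.01] tilt z [ 0.003 -0.004 -1.   ]
[0.5185, 0.0205, 0.06, 34.6] slide cm [ 0.78 -0.1  15.89] spin -0.4
```

View pics/w0.png

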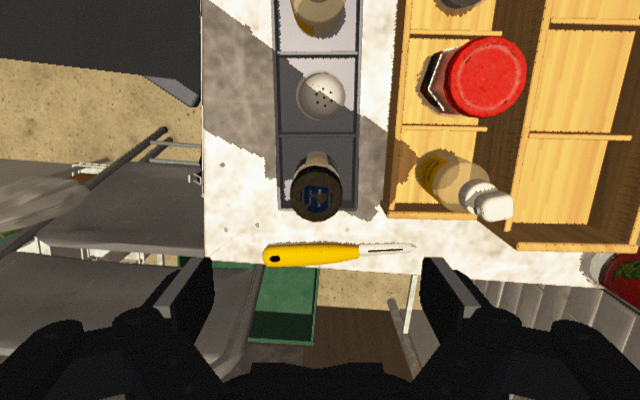

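The wrist view shows the spice jar at (317,195), the shaker at (322,97) and the open mister at (470,190), with the fingers below. The arm was still settling, so I measure again now.

Request:
arm_command(
  slide=[
    [0,0,0],
    [0,0,0],
    [0,0,0],
    [0,0,0],
    [0,0,0],
  ],
  spin=[0,0,0,0,0],
)

```text
clock: 4.18
eef_pos: [0.5177, 0.0233, 0.2206]
tool_rot: [0.465, 0.886, 0.0, 0.0]
ft_force: [0.4, 0.4, 0.3]
grip_width: 0.0849
grasp_force: 0.0
```

```bash
python3 - <<'E'
from fit import *
p=cam("wrist"); P,m=cloud(p); P=P[m&(np.arange(256000)<640*250)]; P=P[P[:,2]<.16]
for k,g in dict(new_spice=(.5185,.0205,.105),new_shaker=(.482,.082,.09),new_mister=(.4367,.1405,.131),open_mister=(.6145,.088,.14),open_chilli=(.569,.159,.095)).items():
    s=(np.hypot(P[:,0]-g[0],P[:,1]-g[1])<.034)&(P[:,2]>.004+g[2]-.012);Q=P[s]
    if len(Q)>10: print(k,len(Q),"ztop",np.percentile(Q[:,2],97),"mid",cv2.minEnclosingCircle(Q[:,:2].astype(np.float32)),Q.mean(0))
print("rack",*fit([P[::3]],rackh,[.5815,.213,.579,0],(.11,.19)),"tray",*fit([P[::3]],trayh,[.458,.1107,.6047,0],(.06,.17)))
E
python3 go.py .5185 .0205 .06 34.6
```

```text
new_spice 2267 ztop 0.11108235218661958 mid ((0.5202897191047668, 0.019079579040408134), 0.020683608949184418) [0.519  0.0201 0.1093]
new_shaker 1572 ztop 0.0940414044118402 mid ((0.4834262728691101, 0.08104638755321503), 0.017116302624344826) [0.4831 0.0813 0.0898]
open_mister 1001 ztop 0.1476901454751784 mid ((0.615217924118042, 0.0870731920003891), 0.012046133168041706) [0.6135 0.0877 0.1443]
open_chilli 5293 ztop 0.10198794865999107 mid ((0.571815013885498, 0.1571883261203766), 0.028444478288292885) [0.57   0.1569 0.1   ]
rack [0.5822 0.2118 0.5812 0.0006] 0.008381465840052407 tray [0.4585 0.1089 0.609  0.0006] 0.006599564467149728
t 4.22 pos [0.5177 0.0231 0.2206] yaw 34.61 w 0.0849 f [-0.5  0.1  0.2] j [ 0.04  0.28  0.03  1.32 -0.    1.01] tilt z [ 0.  0. -1.]
[0.5185, 0.0205, 0.06, 34.6] slide cm [-0.25 -0.09 16.06] spin 0.0
```

Request:
arm_command(
  slide=[
    [-0.3,-0.1,4],
    [-0.3,-0.1,8],
    [-0.3,-0.1,12],
    [-0.3,-0.1,15],
    [-0.3,-0.1,16.1],
  ],
  spin=[0,0,0,0,0],
)

```text
clock: 4.85
eef_pos: [0.5173, 0.0196, 0.0575]
tool_rot: [0.465, 0.885, -0.001, -0.002]
ft_force: [-0.0, 0.1, 0.1]
grip_width: 0.085
grasp_force: 0.0
```

Request:
arm_command(
  slide=[
    [0,0,0],
    [0,0,0],
    [0,0,0],
    [0,0,0],
    [0,0,0],
  ],
  spin=[0,0,0,0,0],
  jaw=0,
)

```text
clock: 5.48
eef_pos: [0.5201, 0.0195, 0.061]
tool_rot: [0.465, 0.885, 0.001, 0.002]
ft_force: [0.0, -0.7, 5.4]
grip_width: 0.0397
grasp_force: 60.2
```

Request:
arm_command(
  slide=[
    [0,0,0],
    [0,0,0],
    [0,0,-0.5],
    [0,0,-1],
    [0,0,-2],
  ],
  spin=[0,0,0,0,0],
)

```text
clock: 6.1
eef_pos: [0.5182, 0.0195, 0.0793]
tool_rot: [0.465, 0.885, -0.0, -0.001]
ft_force: [0.5, 0.2, -0.3]
grip_width: 0.0396
grasp_force: 60.3
```

```bash
python3 go.py .519 .02 .23 34.6 .5475 .3342 .23 33.2
```

```text
t 6.10 pos [0.5182 0.0195 0.0793] yaw 34.56 w 0.0396 f [ 0.5  0.2 -0.3] j [ 0.04  0.4  -0.2   0.98 -0.    1.01] tilt z [-0.001 -0.    -1.   ]
[0.519, 0.02, 0.23, 34.6] slide cm [  0.     0.07 -15.07] spin -0.0
[0.5475, 0.3342, 0.23, 33.2] slide cm [ 24.26  20.24 -15.08] spin 1.4
```

Request:
arm_command(
  slide=[
    [0,0,-5],
    [0,0,-10],
    [0,0,-15],
    [4,3.3,-15],
    [9,7.5,-15],
  ],
  spin=[0,0,0,0,0],
)

```text
clock: 6.72
eef_pos: [0.53, 0.1336, 0.2312]
tool_rot: [0.467, 0.884, 0.001, 0.001]
ft_force: [0.7, -0.7, -1.8]
grip_width: 0.0396
grasp_force: 60.6
```

Request:
arm_command(
  slide=[
    [4,3.3,0],
    [8,6.7,0],
    [12,10,0],
    [14.3,12,0],
    [15.2,12.7,0],
  ],
  spin=[0,0,0,0,0],
)

```text
clock: 7.35
eef_pos: [0.5472, 0.3324, 0.229]
tool_rot: [0.464, 0.886, -0.0, -0.0]
ft_force: [0.3, -0.2, -0.9]
grip_width: 0.04
grasp_force: 60.7
```

Request:
arm_command(
  slide=[
    [0,0,0],
    [0,0,0],
    [0,0,0],
    [0,0,0],
    [0,0,0],
  ],
  spin=[0,0,0,0,0],
)

```text
clock: 7.98
eef_pos: [0.5477, 0.3302, 0.2295]
tool_rot: [0.465, 0.885, 0.0, 0.0]
ft_force: [0.8, 0.1, -0.7]
grip_width: 0.0397
grasp_force: 60.7
```

```bash
python3 go.py .548 .3337 .13 34
```

```text
t 7.97 pos [0.5477 0.3302 0.2295] yaw 34.52 w 0.0397 f [ 0.8  0.1 -0.7] j [0.54 0.53 0.43 1.47 0.   1.51] tilt z [ 0.  0. -1.]
[0.548, 0.3337, 0.13, 34.0] slide cm [0.27 0.22 9.95] spin 0.5
```

Request:
arm_command(
  slide=[
    [0.3,0.2,3],
    [0.3,0.2,6],
    [0.3,0.2,8.5],
    [0.3,0.2,9.7],
    [0.3,0.2,9.9],
  ],
  spin=[0,0,0,0,0],
)

```text
clock: 8.6
eef_pos: [0.5473, 0.334, 0.1297]
tool_rot: [0.465, 0.885, -0.001, -0.0]
ft_force: [0.3, -0.8, -1.0]
grip_width: 0.0398
grasp_force: 60.7
```

Request:
arm_command(
  slide=[
    [0,0,0.1],
    [0,0,0.15],
    [0,0,0.2],
    [0,0,0.25],
    [0,0,0.3],
  ],
  spin=[0,0,0,0,0],
)

```text
clock: 9.22
eef_pos: [0.5476, 0.3343, 0.1274]
tool_rot: [0.465, 0.885, 0.0, 0.0]
ft_force: [-0.6, 0.3, -0.8]
grip_width: 0.04
grasp_force: 60.7
```

```bash
python3 go.py
```

```text
t 9.22 pos [0.5476 0.3343 0.1274] yaw 34.56 w 0.0400 f [-0.6  0.3 -0.8] j [ 0.55  0.58  0.24  1.23 -0.    1.52] tilt z [ 0.  0. -1.]
```

Request:
arm_command(
  slide=[
    [0,0,0.05],
    [0,0,0.1],
    [0,0,0.15],
    [0,0,0.15],
    [0,0,0.15],
  ],
  spin=[0,0,0,0,0],
)

```text
clock: 9.85
eef_pos: [0.5475, 0.3343, 0.1271]
tool_rot: [0.465, 0.885, 0.0, 0.0]
ft_force: [-2.2, -0.6, 5.8]
grip_width: 0.04
grasp_force: 60.9
```

Request:
arm_command(
  slide=[
    [0,0,0],
    [0,0,0],
    [0,0,0],
    [0,0,0],
    [0,0,0],
  ],
  spin=[0,0,0,0,0],
  jaw=6,
)

```text
clock: 10.48
eef_pos: [0.5475, 0.3342, 0.1257]
tool_rot: [0.465, 0.885, -0.0, -0.0]
ft_force: [-0.4, 0.4, -0.6]
grip_width: 0.0602
grasp_force: 0.0
```

Request:
arm_command(
  slide=[
    [0,0,-2],
    [0,0,-5],
    [0,0,-8],
    [0,0,-11],
    [0,0,-12],
  ],
  spin=[0,0,0,0,0],
)

```text
clock: 11.1
eef_pos: [0.5484, 0.3348, 0.2482]
tool_rot: [0.465, 0.885, 0.002, 0.001]
ft_force: [-1.1, -0.1, 0.8]
grip_width: 0.06
grasp_force: 0.0
```

```bash
python3 - <<'E'
from fit import *
p=cam("top"); save(p,"top1.png"); P,m=cloud(p);P=P[m]
def rf(x): 
    c,s=np.cos(.58),np.sin(.58); d=np.array(x)-[.5819,.2124]; return np.array([c*d[0]+s*d[1],-s*d[0]+c*d[1]])
for k,g in dict(new_spice=(.548,.334,.175),new_shaker=(.483,.0815,.094),new_mister=(.4367,.1405,.135),open_spice=(.483,.292,.12)).items():
    s=(np.hypot(P[:,0]-g[0],P[:,1]-g[1])<.034)&(P[:,2]>g[2]-.012)&(P[:,2]<g[2]+.02);Q=P[s]
    if len(Q)>10: c=cv2.minEnclosingCircle(Q[:,:2].astype(np.float32)); print(k,len(Q),"ztop",np.percentile(Q[:,2],97),c,"rack frame",rf(c[0]))
E
python3 go.py .483 .0815 .22 34.6
```

```text
new_shaker 202 ztop 0.0942532766142413 ((0.4825356900691986, 0.08287809044122696), 0.017039572820067406) rack frame [-0.1541 -0.0539]
new_mister 92 ztop 0.13664900292499801 ((0.4370940029621124, 0.14053864777088165), 0.011958294548094273) rack frame [-0.1605  0.0192]
t 11.15 pos [0.5484 0.3348 0.2484] yaw 34.56 w 0.0600 f [0.6 0.5 1.1] j [0.55 0.53 0.48 1.51 0.   1.52] tilt z [ 0.004  0.002 -1.   ]
[0.483, 0.0815, 0.22, 34.6] slide cm [-17.15 -19.77   2.76] spin -0.0
```

Request:
arm_command(
  slide=[
    [-4,-4.6,0],
    [-8,-9.2,0],
    [-12,-13.8,1],
    [-15.5,-17.8,2],
    [-17.1,-19.8,2.7],
  ],
  spin=[0,0,0,0,0],
  jaw=8.5,
)

```text
clock: 11.78
eef_pos: [0.4795, 0.0785, 0.2171]
tool_rot: [0.466, 0.885, -0.001, -0.001]
ft_force: [0.6, 0.3, -0.0]
grip_width: 0.0847
grasp_force: 0.0
```

Request:
arm_command(
  slide=[
    [0,0,2],
    [0,0,5],
    [0,0,6],
    [0,0,6],
    [0,0,6],
  ],
  spin=[0,0,0,0,0],
)

```text
clock: 12.4
eef_pos: [0.4821, 0.0814, 0.1596]
tool_rot: [0.465, 0.885, 0.0, 0.001]
ft_force: [0.0, -0.0, 0.5]
grip_width: 0.0852
grasp_force: 0.0
```

```bash
cat > chk.py <<'E'
from fit import *
def rf(x): 
    c,s=np.cos(.58),np.sin(.58); d=np.array(x)-[.5819,.2124]; return np.array([c*d[0]+s*d[1],-s*d[0]+c*d[1]])
def chk(n,G,name=None):
    p=cam(n); P,m=cloud(p); P=P[m&(np.arange(256000)<640*250)] if n=="wrist" else P[m]
    if name: save(p,name)
    for k,g in G.items():
        s=(np.hypot(P[:,0]-g[0],P[:,1]-g[1])<.034)&(P[:,2]>g[2]-.012)&(P[:,2]<g[2]+.01);Q=P[s]
        if len(Q)>10: c=cv2.minEnclosingCircle(Q[:,:2].astype(np.float32)); print(n,k,len(Q),"ztop %.4f"%np.percentile(Q[:,2],97),np.round(c[0],4),round(c[1],4),"rack",rf(c[0]))
T=dict(new_spice=(.548,.334,.175),new_shaker=(.483,.0815,.094),new_mister=(.4367,.1405,.135),new_chilli=(.395,.2,.09),open_spice=(.483,.292,.12),open_shaker=(.529,.222,.105),open_chilli=(.571,.157,.1),open_mister=(.6145,.088,.146))
E
python3 -c "
from chk import *
chk('top',T,'top2.png'); chk('side',T); chk('wrist',T)"
python3 go.py .483 .0815 .047 34.6
```

```text
top new_spice 389 ztop 0.1771 [0.5457 0.3343] 0.0207 rack [0.0365 0.1218]
top new_shaker 61 ztop 0.0929 [0.4798 0.0864] 0.0155 rack [-0.1544 -0.0494]
top new_mister 94 ztop 0.1367 [0.4371 0.1405] 0.012 rack [-0.1605  0.0192]
top new_chilli 582 ztop 0.0914 [0.3953 0.2003] 0.0283 rack [-0.1627  0.0921]
top open_spice 335 ztop 0.1224 [0.4832 0.2924] 0.0204 rack [-0.0387  0.1211]
top open_shaker 200 ztop 0.1049 [0.5289 0.2232] 0.0167 rack [-0.0384  0.0381]
top open_chilli 576 ztop 0.1024 [0.5709 0.1592] 0.0283 rack [-0.0383 -0.0385]
top open_mister 70 ztop 0.1477 [0.6161 0.0914] 0.0095 rack [-0.0377 -0.12  ]
side new_shaker 189 ztop 0.0934 [0.4819 0.0782] 0.0165 rack [-0.1572 -0.0575]
side new_mister 111 ztop 0.1355 [0.4371 0.1394] 0.0122 rack [-0.1611  0.0183]
side new_chilli 455 ztop 0.0902 [0.3956 0.1982] 0.0291 rack [-0.1636  0.0902]
side open_spice 183 ztop 0.1214 [0.4819 0.2888] 0.0208 rack [-0.0418  0.1187]
side open_shaker 108 ztop 0.1042 [0.53   0.2177] 0.0149 rack [-0.0405  0.0328]
side open_chilli 431 ztop 0.1014 [0.5722 0.1561] 0.0294 rack [-0.039  -0.0418]
side open_mister 102 ztop 0.1469 [0.6142 0.0861] 0.0117 rack [-0.0422 -0.1233]
wrist new_shaker 1981 ztop 0.0940 [0.4833 0.0813] 0.0172 rack [-0.1543 -0.0556]
wrist new_mister 1653 ztop 0.1367 [0.4383 0.139 ] 0.0123 rack [-0.1604  0.0173]
wrist new_chilli 400 ztop 0.0901 [0.4088 0.1796] 0.0159 rack [-0.1627  0.0674]
wrist open_shaker 3169 ztop 0.1051 [0.5294 0.2215] 0.0173 rack [-0.0389  0.0363]
wrist open_chilli 7008 ztop 0.1018 [0.5716 0.1579] 0.0284 rack [-0.0385 -0.04  ]
t 12.55 pos [0.4822 0.0814 0.1597] yaw 34.57 w 0.0852 f [-1.1 -0.  -0.2] j [ 0.17  0.26 -0.16  1.15  0.    1.13] tilt z [ 0.002  0.    -1.   ]
[0.483, 0.0815, 0.047, 34.6] slide cm [-0.03  0.05 11.27] spin -0.0
```

Request:
arm_command(
  slide=[
    [0,0,4],
    [0,0,8],
    [0,0,10.5],
    [0,0,11.6],
    [0,0,11.6],
  ],
  spin=[0,0,0,0,0],
)

```text
clock: 13.18
eef_pos: [0.4815, 0.0812, 0.0428]
tool_rot: [0.465, 0.885, -0.0, -0.0]
ft_force: [-0.2, -0.4, 0.1]
grip_width: 0.0852
grasp_force: 0.0
```

Request:
arm_command(
  slide=[
    [0,0,0],
    [0,0,0],
    [0,0,0],
    [0,0,0],
    [0,0,0],
  ],
  spin=[0,0,0,0,0],
  jaw=0,
)

```text
clock: 13.8
eef_pos: [0.4823, 0.0812, 0.0442]
tool_rot: [0.465, 0.885, 0.001, 0.001]
ft_force: [-1.5, -1.1, 6.0]
grip_width: 0.0356
grasp_force: 58.8
```

Request:
arm_command(
  slide=[
    [0,0,0],
    [0,0,0],
    [0,0,-0.5],
    [0,0,-1.5],
    [0,0,-2],
  ],
  spin=[0,0,0,0,0],
)

```text
clock: 14.42
eef_pos: [0.4819, 0.0812, 0.0637]
tool_rot: [0.465, 0.885, 0.0, 0.0]
ft_force: [0.7, 1.4, -1.3]
grip_width: 0.0354
grasp_force: 59.1
```

```bash
python3 go.py .590 .2656 .23 34.6
```

```text
t 14.43 pos [0.4819 0.0812 0.0637] yaw 34.56 w 0.0354 f [ 0.7  1.4 -1.3] j [ 0.17  0.36 -0.3   0.91 -0.    1.13] tilt z [ 0.001  0.    -1.   ]
[0.59, 0.2656, 0.23, 34.6] slide cm [  9.05  19.38 -16.62] spin -0.0
```

Grip width is 35 mm, so the pads are on the dome. I'll set it back down and regrip lower.

Request:
arm_command(
  slide=[
    [0,0,1],
    [0,0,1.6],
    [0,0,1.9],
    [0,0,2],
    [0,0,2],
  ],
  spin=[0,0,0,0,0],
)

```text
clock: 15.05
eef_pos: [0.4806, 0.0809, 0.0441]
tool_rot: [0.465, 0.885, -0.0, -0.0]
ft_force: [-6.0, -1.4, 16.7]
grip_width: 0.0351
grasp_force: 62.0
```

Request:
arm_command(
  slide=[
    [0,0,0],
    [0,0,0],
    [0,0,0],
    [0,0,0],
    [0,0,0],
  ],
  spin=[0,0,0,0,0],
  jaw=8.5,
)

```text
clock: 15.68
eef_pos: [0.4814, 0.0811, 0.0426]
tool_rot: [0.465, 0.885, -0.0, -0.0]
ft_force: [0.5, 0.3, -0.7]
grip_width: 0.0851
grasp_force: 0.0
```

Request:
arm_command(
  slide=[
    [0,0,0.4],
    [0,0,0.8],
    [0,0,1.1],
    [0,0,1.1],
    [0,0,1.1],
  ],
  spin=[0,0,0,0,0],
)

```text
clock: 16.3
eef_pos: [0.4815, 0.0811, 0.0318]
tool_rot: [0.465, 0.885, -0.0, -0.0]
ft_force: [-0.0, -0.5, 0.4]
grip_width: 0.085
grasp_force: 0.0
```

Request:
arm_command(
  slide=[
    [0,0,0],
    [0,0,0],
    [0,0,0],
    [0,0,0],
    [0,0,0],
  ],
  spin=[0,0,0,0,0],
  jaw=0,
)

```text
clock: 16.92
eef_pos: [0.4817, 0.0811, 0.0325]
tool_rot: [0.465, 0.885, 0.0, 0.0]
ft_force: [-1.0, -0.9, 5.8]
grip_width: 0.0387
grasp_force: 59.7
```

Request:
arm_command(
  slide=[
    [0,0,0],
    [0,0,0],
    [0,0,-0.5],
    [0,0,-1.5],
    [0,0,-2],
  ],
  spin=[0,0,0,0,0],
)

```text
clock: 17.55
eef_pos: [0.482, 0.0812, 0.0526]
tool_rot: [0.465, 0.885, 0.0, 0.0]
ft_force: [-0.0, -0.0, -1.0]
grip_width: 0.0389
grasp_force: 60.2
```

```bash
python3 go.py .590 .2656 .23 34.6
```

```text
t 17.55 pos [0.482  0.0812 0.0526] yaw 34.56 w 0.0389 f [-0. -0. -1.] j [ 0.17  0.38 -0.31  0.88 -0.    1.13] tilt z [ 0.001  0.    -1.   ]
[0.59, 0.2656, 0.23, 34.6] slide cm [  9.05  19.37 -17.72] spin -0.0
```

```bash
python3 - <<'E'
from h import *
p=cam("side"); a=cv2.cvtColor(p["pixels"],cv2.COLOR_RGB2BGR)[150:310,230:430]; cv2.imwrite("pics/s3.png",cv2.resize(a,None,fx=3.7,fy=3.7,interpolation=cv2.INTER_CUBIC))
E
```

```text
(no output)
```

View pics/s3.png

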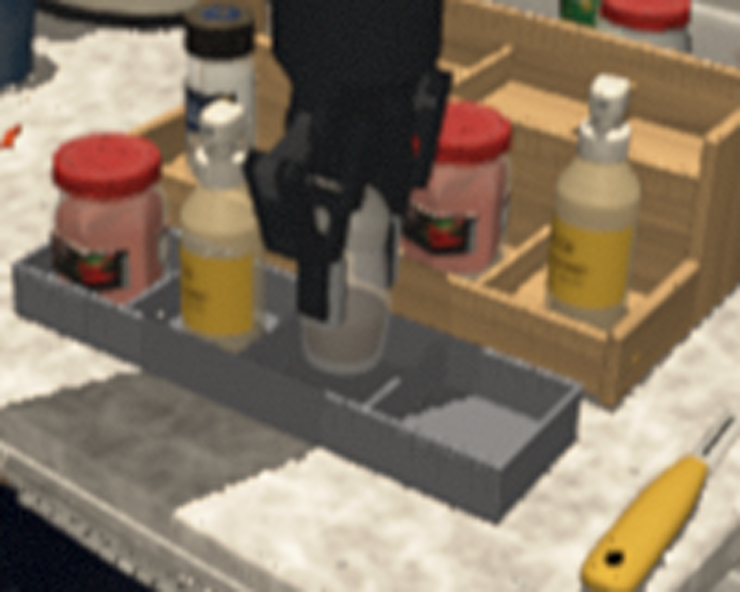

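The shaker is held upright, low on its body (345,330), with both fingers on the glass. I carry it on.

Request:
arm_command(
  slide=[
    [0,0,-5],
    [0,0,-10],
    [0,0,-15.5],
    [2,4.2,-15.5],
    [4,8.5,-15.5],
  ],
  spin=[0,0,0,0,0],
)

```text
clock: 18.23
eef_pos: [0.5299, 0.1629, 0.2085]
tool_rot: [0.466, 0.885, 0.001, 0.001]
ft_force: [1.7, 0.3, -0.7]
grip_width: 0.0385
grasp_force: 60.7
```

Request:
arm_command(
  slide=[
    [1.7,3.7,0],
    [3.4,7.4,0],
    [4.6,9.8,0],
    [5,10.9,0],
    [5,10.9,0],
  ],
  spin=[0,0,0,0,0],
)

```text
clock: 18.85
eef_pos: [0.5901, 0.2653, 0.2062]
tool_rot: [0.465, 0.885, -0.001, -0.0]
ft_force: [-1.0, 0.1, -1.4]
grip_width: 0.039
grasp_force: 60.7
```

Request:
arm_command(
  slide=[
    [0,0,0],
    [0,0,0],
    [0,0,0],
    [0,0,0],
    [0,0,0],
  ],
  spin=[0,0,0,0,0],
)

```text
clock: 19.48
eef_pos: [0.5902, 0.2652, 0.2069]
tool_rot: [0.465, 0.885, 0.0, 0.0]
ft_force: [0.3, -0.3, -0.2]
grip_width: 0.0389
grasp_force: 60.7
```

```bash
python3 go.py .590 .2656 .101 34.6; python3 - <<'E'
from h import *
p=cam("side"); a=cv2.cvtColor(p["pixels"],cv2.COLOR_RGB2BGR)[110:270,250:450]; cv2.imwrite("pics/s4.png",cv2.resize(a,None,fx=3.7,fy=3.7,interpolation=cv2.INTER_CUBIC))
E
```

```text
t 19.48 pos [0.5902 0.2652 0.2069] yaw 34.55 w 0.0389 f [ 0.3 -0.3 -0.2] j [0.42 0.55 0.41 1.42 0.   1.39] tilt z [ 0.  0. -1.]
[0.59, 0.2656, 0.101, 34.6] slide cm [5.000e-02 1.000e-02 1.059e+01] spin -0.1
```

View pics/s4.png

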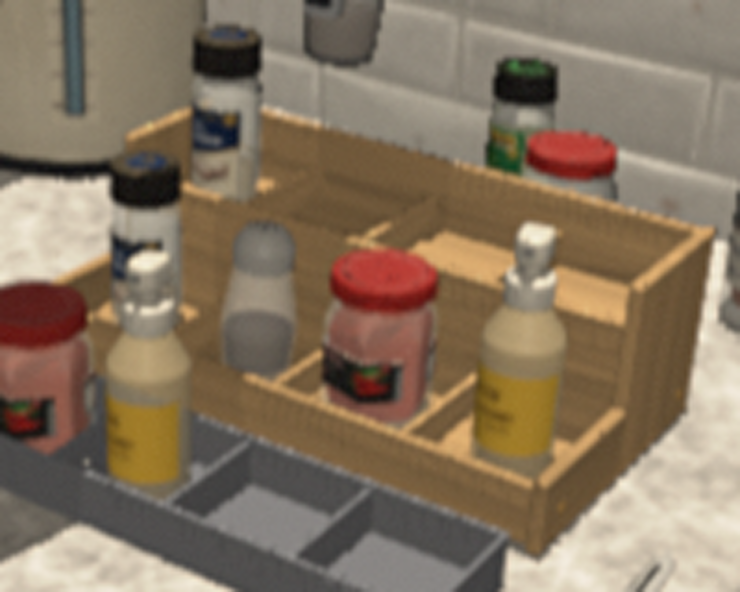

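The picture shows the new spice standing in the left back bay (228,120), the carried shaker's bottom at (340,25) above bay 2, and the opened ones undisturbed. Now I lower the shaker.

Request:
arm_command(
  slide=[
    [0,0,3.5],
    [0,0,7],
    [0,0,9.5],
    [0,0,10.4],
    [0,0,10.5],
  ],
  spin=[0,0,0,0,0],
)

```text
clock: 20.15
eef_pos: [0.5902, 0.2653, 0.1017]
tool_rot: [0.465, 0.885, -0.0, -0.0]
ft_force: [-0.3, 0.6, -1.0]
grip_width: 0.0387
grasp_force: 60.7
```

Request:
arm_command(
  slide=[
    [0,0,0.05],
    [0,0,0.1],
    [0,0,0.15],
    [0,0,0.2],
    [0,0,0.25],
  ],
  spin=[0,0,0,0,0],
)

```text
clock: 20.78
eef_pos: [0.5902, 0.2653, 0.0994]
tool_rot: [0.465, 0.885, 0.0, 0.0]
ft_force: [-0.8, 0.1, -0.5]
grip_width: 0.0388
grasp_force: 60.7
```

Request:
arm_command(
  slide=[
    [0,0,0.05],
    [0,0,0.1],
    [0,0,0.15],
    [0,0,0.15],
    [0,0,0.15],
  ],
  spin=[0,0,0,0,0],
)

```text
clock: 21.4
eef_pos: [0.5902, 0.2652, 0.0986]
tool_rot: [0.465, 0.885, 0.0, 0.0]
ft_force: [-2.8, -1.9, 6.4]
grip_width: 0.0386
grasp_force: 61.4
```

Request:
arm_command(
  slide=[
    [0,0,0],
    [0,0,0],
    [0,0,0],
    [0,0,0],
    [0,0,0],
  ],
  spin=[0,0,0,0,0],
  jaw=5.5,
)

```text
clock: 22.02
eef_pos: [0.5902, 0.2653, 0.0977]
tool_rot: [0.465, 0.885, -0.0, -0.0]
ft_force: [-0.4, -0.2, 0.1]
grip_width: 0.0549
grasp_force: 0.0
```

Request:
arm_command(
  slide=[
    [0,0,-1],
    [0,0,-3],
    [0,0,-7],
    [0,0,-11],
    [0,0,-13],
  ],
  spin=[0,0,0,0,0],
)

```text
clock: 22.65
eef_pos: [0.5912, 0.2658, 0.2319]
tool_rot: [0.465, 0.885, 0.002, 0.002]
ft_force: [0.2, -0.0, 0.2]
grip_width: 0.0548
grasp_force: 0.0
```

```bash
python3 go.py .3955 .2005 .20 34.6
```

```text
t 22.65 pos [0.5912 0.2658 0.2319] yaw 34.56 w 0.0548 f [ 0.2 -0.   0.2] j [ 0.42  0.54  0.46  1.48 -0.    1.39] tilt z [ 0.005  0.002 -1.   ]
[0.3955, 0.2005, 0.2, 34.6] slide cm [  5.73 -19.84   3.08] spin -0.0
```

Request:
arm_command(
  slide=[
    [1.5,-5,0],
    [3,-10,0],
    [4.5,-15,1],
    [5.4,-18.5,2.5],
    [5.7,-19.8,3],
  ],
  spin=[0,0,0,0,0],
  jaw=8.54,
)

```text
clock: 23.28
eef_pos: [0.3924, 0.199, 0.1981]
tool_rot: [0.465, 0.885, -0.0, -0.0]
ft_force: [0.2, -0.5, 0.8]
grip_width: 0.0857
grasp_force: 0.0
```

Request:
arm_command(
  slide=[
    [0,0,1],
    [0,0,3],
    [0,0,5],
    [0,0,5],
    [0,0,5],
  ],
  spin=[0,0,0,0,0],
)

```text
clock: 23.9
eef_pos: [0.3957, 0.2003, 0.1484]
tool_rot: [0.465, 0.885, 0.0, 0.0]
ft_force: [0.9, 0.6, 0.1]
grip_width: 0.0854
grasp_force: 0.0
```

```bash
python3 -c "
from chk import *
T['new_shaker']=(.590,.2656,.162)
chk('top',T,'top3.png'); chk('wrist',T,'w3.png')"
python3 go.py .3955 .2 .05 34.6
```

```text
top new_spice 388 ztop 0.1775 [0.5468 0.3348] 0.0205 rack [0.0377 0.1216]
top new_shaker 202 ztop 0.1599 [0.5907 0.2665] 0.0157 rack [0.0371 0.0404]
top open_spice 271 ztop 0.1224 [0.484  0.2928] 0.0203 rack [-0.0378  0.1209]
top open_shaker 166 ztop 0.1055 [0.529  0.2232] 0.0169 rack [-0.0383  0.038 ]
top open_chilli 577 ztop 0.1024 [0.5706 0.1596] 0.0283 rack [-0.0384 -0.038 ]
top open_mister 99 ztop 0.1473 [0.6147 0.089 ] 0.0117 rack [-0.0402 -0.1212]
wrist new_chilli 5956 ztop 0.0908 [0.395  0.1998] 0.028 rack [-0.1633  0.0919]
wrist open_spice 5732 ztop 0.1220 [0.4836 0.2906] 0.021 rack [-0.0393  0.1193]
t 24.00 pos [0.3958 0.2004 0.1487] yaw 34.55 w 0.0854 f [0.2 1.  0.2] j [ 0.47  0.19 -0.29  1.09 -0.    1.44] tilt z [ 0.002  0.001 -1.   ]
[0.3955, 0.2, 0.05, 34.6] slide cm [-0.01 -0.06  9.87] spin -0.0
```

View pics/w3.png

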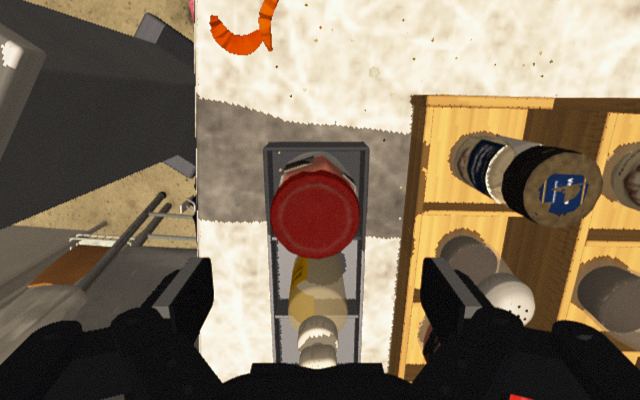

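The wrist view shows the chilli cap centred between the fingers at (315,213), with the mister at (318,320).

Request:
arm_command(
  slide=[
    [0,0,4],
    [0,0,7],
    [0,0,9.5],
    [0,0,10.6],
    [0,0,10.6],
  ],
  spin=[0,0,0,0,0],
)

```text
clock: 24.62
eef_pos: [0.3949, 0.1999, 0.0418]
tool_rot: [0.465, 0.885, -0.0, -0.0]
ft_force: [-0.2, 0.2, 0.6]
grip_width: 0.0855
grasp_force: 0.0
```

Request:
arm_command(
  slide=[
    [0,0,0],
    [0,0,0],
    [0,0,0],
    [0,0,0],
    [0,0,0],
  ],
  spin=[0,0,0,0,0],
  jaw=0,
)

```text
clock: 25.25
eef_pos: [0.3959, 0.2004, 0.0434]
tool_rot: [0.465, 0.885, 0.001, 0.001]
ft_force: [-1.1, -0.7, 6.0]
grip_width: 0.0553
grasp_force: 62.7
```

Request:
arm_command(
  slide=[
    [0,0,0],
    [0,0,0],
    [0,0,-0.5],
    [0,0,-1.5],
    [0,0,-2],
  ],
  spin=[0,0,0,0,0],
)

```text
clock: 25.88
eef_pos: [0.3951, 0.2001, 0.0626]
tool_rot: [0.465, 0.885, 0.0, 0.0]
ft_force: [0.6, -0.1, -2.8]
grip_width: 0.055
grasp_force: 64.0
```

```bash
python3 go.py .6323 .1975 .225 34.6
```

```text
t 25.88 pos [0.3951 0.2001 0.0626] yaw 34.56 w 0.0550 f [ 0.6 -0.1 -2.8] j [ 0.47  0.28 -0.42  0.87 -0.    1.44] tilt z [ 0.001  0.    -1.   ]
[0.6323, 0.1975, 0.225, 34.6] slide cm [-13.67  19.4  -16.22] spin -0.0
```

Request:
arm_command(
  slide=[
    [0,0,-5],
    [0,0,-10],
    [0,0,-15.5],
    [-2.5,3.6,-15.5],
    [-5,7.2,-15.5],
  ],
  spin=[0,0,0,0,0],
)

```text
clock: 26.5
eef_pos: [0.4838, 0.2, 0.2186]
tool_rot: [0.465, 0.885, 0.001, 0.001]
ft_force: [0.5, 0.8, -3.4]
grip_width: 0.0553
grasp_force: 65.4
```

Request:
arm_command(
  slide=[
    [-3,4.2,0],
    [-6,8.4,0],
    [-7.7,10.8,0],
    [-8.6,12.1,0],
    [-8.7,12.2,0],
  ],
  spin=[0,0,0,0,0],
)

```text
clock: 27.12
eef_pos: [0.6327, 0.1968, 0.2156]
tool_rot: [0.465, 0.885, -0.001, -0.001]
ft_force: [-0.3, 0.9, -2.2]
grip_width: 0.0551
grasp_force: 65.5
```

Request:
arm_command(
  slide=[
    [0,0,0],
    [0,0,0],
    [0,0,0],
    [0,0,0],
    [0,0,0],
  ],
  spin=[0,0,0,0,0],
)

```text
clock: 27.75
eef_pos: [0.6322, 0.1972, 0.217]
tool_rot: [0.465, 0.885, 0.0, 0.0]
ft_force: [-0.2, -0.4, -2.6]
grip_width: 0.0549
grasp_force: 65.5
```

```bash
python3 go.py .6323 .1975 .112 34.6; python3 - <<'E'
from h import *
p=cam("side"); a=cv2.cvtColor(p["pixels"],cv2.COLOR_RGB2BGR)[70:250,260:460]; cv2.imwrite("pics/s5.png",cv2.resize(a,None,fx=3.2,fy=3.2,interpolation=cv2.INTER_CUBIC))
E
```

```text
t 27.75 pos [0.6322 0.1972 0.217 ] yaw 34.57 w 0.0549 f [-0.2 -0.4 -2.6] j [0.3  0.58 0.49 1.47 0.   1.27] tilt z [ 0.  0. -1.]
[0.6323, 0.1975, 0.112, 34.6] slide cm [ 0.02  0.03 10.5 ] spin -0.0
```

View pics/s5.png

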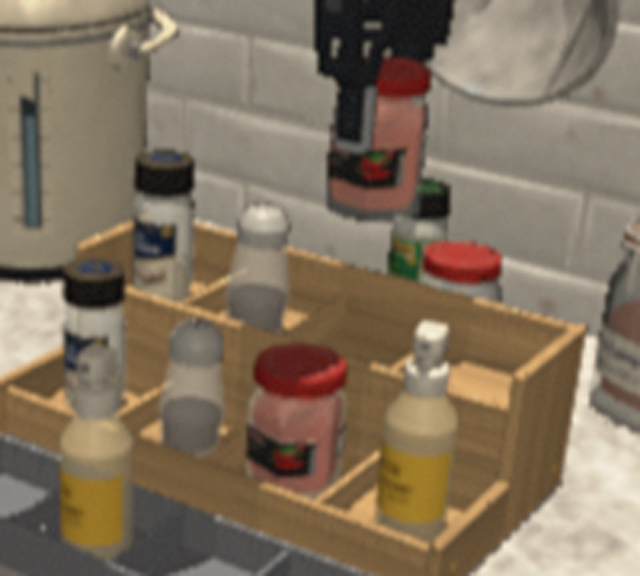

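The chilli hangs upright at (378,140). The spice (163,225) and shaker (258,265) stand in the back row. Now I lower the chilli.

Request:
arm_command(
  slide=[
    [0,0,3.5],
    [0,0,7],
    [0,0,9.2],
    [0,0,10.2],
    [0,0,10.4],
  ],
  spin=[0,0,0,0,0],
)

```text
clock: 28.42
eef_pos: [0.6322, 0.1971, 0.1125]
tool_rot: [0.465, 0.885, -0.0, -0.0]
ft_force: [-0.4, 0.3, -1.9]
grip_width: 0.0549
grasp_force: 65.4
```

Request:
arm_command(
  slide=[
    [0,0,0.05],
    [0,0,0.1],
    [0,0,0.15],
    [0,0,0.2],
    [0,0,0.25],
  ],
  spin=[0,0,0,0,0],
)

```text
clock: 29.05
eef_pos: [0.6323, 0.1971, 0.1104]
tool_rot: [0.465, 0.885, 0.0, 0.0]
ft_force: [0.1, -1.1, -2.8]
grip_width: 0.0553
grasp_force: 65.4
```

Request:
arm_command(
  slide=[
    [0,0,0.05],
    [0,0,0.1],
    [0,0,0.15],
    [0,0,0.2],
    [0,0,0.2],
  ],
  spin=[0,0,0,0,0],
)

```text
clock: 29.68
eef_pos: [0.6322, 0.1972, 0.1095]
tool_rot: [0.465, 0.885, 0.0, 0.0]
ft_force: [-3.7, -1.1, 4.8]
grip_width: 0.055
grasp_force: 66.1
```

Request:
arm_command(
  slide=[
    [0,0,0],
    [0,0,0],
    [0,0,0],
    [0,0,0],
    [0,0,0],
  ],
  spin=[0,0,0,0,0],
  jaw=6.5,
)

```text
clock: 30.3
eef_pos: [0.6323, 0.1971, 0.1082]
tool_rot: [0.465, 0.885, -0.0, -0.0]
ft_force: [-0.2, -0.1, -0.4]
grip_width: 0.065
grasp_force: 0.0
```

Request:
arm_command(
  slide=[
    [0,0,-1],
    [0,0,-3],
    [0,0,-7],
    [0,0,-11],
    [0,0,-12],
  ],
  spin=[0,0,0,0,0],
)

```text
clock: 30.92
eef_pos: [0.634, 0.1977, 0.233]
tool_rot: [0.465, 0.885, 0.003, 0.003]
ft_force: [-0.4, -1.0, 1.1]
grip_width: 0.0649
grasp_force: 0.0
```

```bash
python3 go.py .4375 .1398 .22 34.6
```

```text
t 30.93 pos [0.634  0.1977 0.233 ] yaw 34.56 w 0.0649 f [-0.4 -1.   1.1] j [ 0.3   0.58  0.52  1.5  -0.    1.27] tilt z [ 0.007  0.002 -1.   ]
[0.4375, 0.1398, 0.22, 34.6] slide cm [  6.38 -19.47   1.15] spin -0.0
```

Request:
arm_command(
  slide=[
    [1.6,-5,0],
    [3.2,-10,0],
    [4.9,-15,0],
    [6,-18.4,0.5],
    [6.4,-19.5,1],
  ],
  spin=[0,0,0,0,0],
  jaw=8.5,
)

```text
clock: 31.55
eef_pos: [0.4328, 0.1384, 0.2181]
tool_rot: [0.465, 0.885, -0.0, -0.0]
ft_force: [0.0, 0.2, 1.5]
grip_width: 0.0848
grasp_force: 0.0
```

Request:
arm_command(
  slide=[
    [0,0,1],
    [0,0,2.5],
    [0,0,3],
    [0,0,3],
    [0,0,3],
  ],
  spin=[0,0,0,0,0],
)

```text
clock: 32.17
eef_pos: [0.4359, 0.1394, 0.1885]
tool_rot: [0.465, 0.885, 0.0, 0.0]
ft_force: [-0.7, 0.4, 0.3]
grip_width: 0.085
grasp_force: 0.0
```

```bash
python3 -c "
from chk import *
T['new_shaker']=(.590,.2656,.16);T['new_chilli']=(.632,.197,.155)
chk('top',T); chk('wrist',T);chk('side',{k:T[k] for k in('new_mister','new_chilli')})"
python3 go.py .4375 .1398 .065 34.6
```

```text
top new_spice 392 ztop 0.1773 [0.5466 0.3346] 0.0205 rack [0.0375 0.1216]
top new_shaker 226 ztop 0.1597 [0.5905 0.2668] 0.017 rack [0.0371 0.0408]
top new_chilli 662 ztop 0.1572 [0.6315 0.1977] 0.0283 rack [ 0.0334 -0.0395]
top open_spice 332 ztop 0.1226 [0.4831 0.2922] 0.0204 rack [-0.0389  0.1209]
top open_shaker 137 ztop 0.1054 [0.5288 0.224 ] 0.0166 rack [-0.0381  0.0388]
top open_chilli 20 ztop 0.1020 [0.5926 0.1667] 0.011 rack [-0.0161 -0.0441]
top open_mister 87 ztop 0.1480 [0.6154 0.0896] 0.0113 rack [-0.0393 -0.1211]
wrist new_mister 1040 ztop 0.1365 [0.4382 0.139 ] 0.0124 rack [-0.1604  0.0174]
wrist open_spice 5076 ztop 0.1221 [0.484  0.2907] 0.0208 rack [-0.039   0.1192]
wrist open_shaker 1857 ztop 0.1051 [0.5292 0.2217] 0.0171 rack [-0.039   0.0367]
wrist open_chilli 190 ztop 0.0988 [0.559 0.177] 0.0157 rack [-0.0386 -0.017 ]
side new_mister 113 ztop 0.1357 [0.437  0.1371] 0.0116 rack [-0.1625  0.0164]
side new_chilli 370 ztop 0.1562 [0.6311 0.1954] 0.0287 rack [ 0.0319 -0.0412]
t 32.33 pos [0.4358 0.1393 0.1887] yaw 34.56 w 0.0849 f [-0.4 -0.1 -0. ] j [ 0.31  0.18 -0.18  1.2  -0.    1.28] tilt z [ 0.001  0.    -1.   ]
[0.4375, 0.1398, 0.065, 34.6] slide cm [-0.06  0.16 12.37] spin -0.0
```

Request:
arm_command(
  slide=[
    [0,0.2,4],
    [0,0.2,8],
    [0,0.2,11],
    [0,0.2,12],
    [0,0.2,12],
  ],
  spin=[0,0,0,0,0],
)

```text
clock: 32.95
eef_pos: [0.4371, 0.1404, 0.0684]
tool_rot: [0.465, 0.885, -0.0, -0.0]
ft_force: [0.2, -0.4, 0.3]
grip_width: 0.0848
grasp_force: 0.0
```

Request:
arm_command(
  slide=[
    [0,0,0.1],
    [0,0,0.2],
    [0,0,0.3],
    [0,0,0.3],
    [0,0,0.3],
  ],
  spin=[0,0,0,0,0],
)

```text
clock: 33.58
eef_pos: [0.4371, 0.1404, 0.0654]
tool_rot: [0.465, 0.885, 0.0, 0.0]
ft_force: [-0.6, 0.2, 0.3]
grip_width: 0.0851
grasp_force: 0.0
```

Request:
arm_command(
  slide=[
    [0,0,0.1],
    [0,0,0.1],
    [0,0,0.2],
    [0,0,0.2],
    [0,0,0.2],
  ],
  spin=[0,0,0,0,0],
)

```text
clock: 34.2
eef_pos: [0.437, 0.1404, 0.0633]
tool_rot: [0.465, 0.885, -0.0, -0.0]
ft_force: [-0.7, 0.8, -0.3]
grip_width: 0.0853
grasp_force: 0.0
```

Request:
arm_command(
  slide=[
    [0,0,0.05],
    [0,0,0.1],
    [0,0,0.1],
    [0,0,0.1],
    [0,0,0.1],
  ],
  spin=[0,0,0,0,0],
)

```text
clock: 34.83
eef_pos: [0.4371, 0.1404, 0.0623]
tool_rot: [0.465, 0.885, 0.0, 0.0]
ft_force: [-0.5, 0.1, -0.2]
grip_width: 0.085
grasp_force: 0.0
```

Request:
arm_command(
  slide=[
    [0,0,0.05],
    [0,0,0.1],
    [0,0,0.1],
    [0,0,0.1],
    [0,0,0.1],
  ],
  spin=[0,0,0,0,0],
)

```text
clock: 35.45
eef_pos: [0.4371, 0.1403, 0.0613]
tool_rot: [0.465, 0.885, 0.0, 0.0]
ft_force: [-0.1, 0.1, 0.2]
grip_width: 0.0852
grasp_force: 0.0
```

Request:
arm_command(
  slide=[
    [0,0,0.05],
    [0,0,0.1],
    [0,0,0.1],
    [0,0,0.1],
    [0,0,0.1],
  ],
  spin=[0,0,0,0,0],
)

```text
clock: 36.08
eef_pos: [0.437, 0.1403, 0.0603]
tool_rot: [0.465, 0.885, 0.0, 0.0]
ft_force: [-0.1, -0.2, 0.2]
grip_width: 0.0852
grasp_force: 0.0
```

Request:
arm_command(
  slide=[
    [0,0,0.05],
    [0,0,0.1],
    [0,0,0.1],
    [0,0,0.1],
    [0,0,0.1],
  ],
  spin=[0,0,0,0,0],
)

```text
clock: 36.7
eef_pos: [0.437, 0.1404, 0.0593]
tool_rot: [0.465, 0.885, -0.0, 0.0]
ft_force: [-0.3, -0.2, 0.9]
grip_width: 0.085
grasp_force: 0.0
```

Request:
arm_command(
  slide=[
    [0,0,0.05],
    [0,0,0.1],
    [0,0,0.15],
    [0,0,0.15],
    [0,0,0.15],
  ],
  spin=[0,0,0,0,0],
)

```text
clock: 37.33
eef_pos: [0.437, 0.1404, 0.0578]
tool_rot: [0.465, 0.885, -0.0, 0.0]
ft_force: [0.3, -0.1, -0.4]
grip_width: 0.0843
grasp_force: 0.0
```

Request:
arm_command(
  slide=[
    [0,0,0.05],
    [0,0,0.1],
    [0,0,0.15],
    [0,0,0.15],
    [0,0,0.15],
  ],
  spin=[0,0,0,0,0],
)

```text
clock: 37.95
eef_pos: [0.4371, 0.1404, 0.0563]
tool_rot: [0.465, 0.885, 0.0, 0.0]
ft_force: [-0.6, 0.1, 0.6]
grip_width: 0.0848
grasp_force: 0.0
```

Request:
arm_command(
  slide=[
    [0,0,0.05],
    [0,0,0.1],
    [0,0,0.15],
    [0,0,0.15],
    [0,0,0.15],
  ],
  spin=[0,0,0,0,0],
)

```text
clock: 38.58
eef_pos: [0.437, 0.1404, 0.0548]
tool_rot: [0.465, 0.885, 0.0, -0.0]
ft_force: [0.1, 0.0, -0.6]
grip_width: 0.0848
grasp_force: 0.0
```

Request:
arm_command(
  slide=[
    [0,0,0],
    [0,0,0],
    [0,0,0],
    [0,0,0],
    [0,0,0],
  ],
  spin=[0,0,0,0,0],
  jaw=0,
)

```text
clock: 39.2
eef_pos: [0.4372, 0.1404, 0.055]
tool_rot: [0.465, 0.885, 0.0, 0.0]
ft_force: [-0.4, -0.6, 4.1]
grip_width: 0.0409
grasp_force: 59.2
```

Request:
arm_command(
  slide=[
    [0,0,0],
    [0,0,-0.3],
    [0,0,-0.6],
    [0,0,-0.8],
    [0,0,-0.8],
  ],
  spin=[0,0,0,0,0],
)

```text
clock: 39.83
eef_pos: [0.4371, 0.1404, 0.0629]
tool_rot: [0.465, 0.885, 0.0, 0.0]
ft_force: [0.1, -0.3, -2.8]
grip_width: 0.041
grasp_force: 59.5
```

```bash
python3 go.py .6782 .1320 .23 34.6; python3 - <<'E'
from h import *
p=cam("side"); a=cv2.cvtColor(p["pixels"],cv2.COLOR_RGB2BGR)[150:310,230:400]; cv2.imwrite("pics/s6.png",cv2.resize(a,None,fx=3.6,fy=3.6,interpolation=cv2.INTER_CUBIC))
E
```

```text
t 39.83 pos [0.4371 0.1404 0.0629] yaw 34.56 w 0.0410 f [ 0.1 -0.3 -2.8] j [ 0.31  0.31 -0.38  0.88 -0.    1.28] tilt z [ 0.  0. -1.]
[0.6782, 0.132, 0.23, 34.6] slide cm [-14.37  19.38 -16.71] spin -0.0
```

View pics/s6.png

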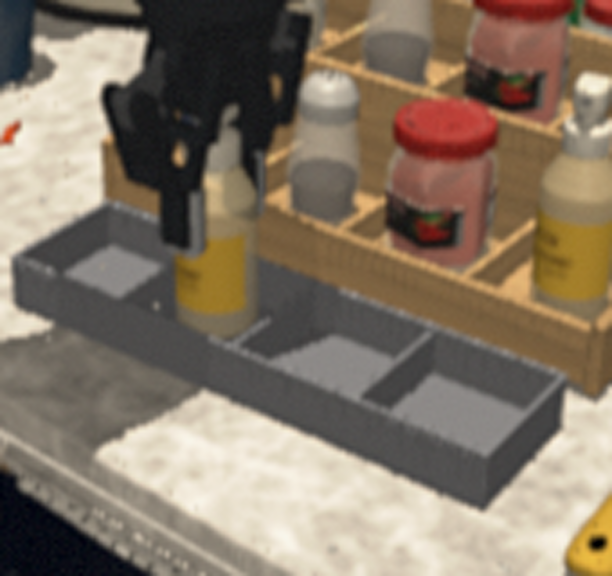

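The mister is held upright by the upper part of its straight body (fingertips at 180,230). I carry it to the right bay.

Request:
arm_command(
  slide=[
    [0,0,-5],
    [0,0,-10],
    [0,0,-16.7],
    [-4,3,-16.7],
    [-8,7,-16.7],
  ],
  spin=[0,0,0,0,0],
)

```text
clock: 40.5
eef_pos: [0.5416, 0.1141, 0.2322]
tool_rot: [0.465, 0.885, 0.001, 0.002]
ft_force: [0.3, 0.3, -1.7]
grip_width: 0.0407
grasp_force: 60.3
```

Request:
arm_command(
  slide=[
    [-3,4,0],
    [-5,8,0],
    [-6.1,11,0],
    [-6.3,12.3,0],
    [-6.3,12.3,0],
  ],
  spin=[0,0,0,0,0],
)

```text
clock: 41.12
eef_pos: [0.6774, 0.1323, 0.228]
tool_rot: [0.465, 0.885, -0.001, -0.001]
ft_force: [0.7, -0.2, -1.1]
grip_width: 0.0409
grasp_force: 60.3
```

Request:
arm_command(
  slide=[
    [0,0,0],
    [0,0,0],
    [0,0,0],
    [0,0,0],
    [0,0,0],
  ],
  spin=[0,0,0,0,0],
)

```text
clock: 41.75
eef_pos: [0.677, 0.132, 0.2301]
tool_rot: [0.465, 0.885, 0.0, 0.0]
ft_force: [0.2, -0.3, -1.9]
grip_width: 0.0408
grasp_force: 60.3
```

```bash
python3 go.py .6782 .1320 .124 34.6
```

```text
t 41.75 pos [0.677  0.132  0.2301] yaw 34.56 w 0.0408 f [ 0.2 -0.3 -1.9] j [0.19 0.65 0.63 1.55 0.   1.16] tilt z [ 0.  0. -1.]
[0.6782, 0.132, 0.124, 34.6] slide cm [-0.07  0.09 10.61] spin -0.0
```

Request:
arm_command(
  slide=[
    [-0.1,0.1,3.5],
    [-0.1,0.1,7],
    [-0.1,0.1,9.2],
    [-0.1,0.1,10.3],
    [-0.1,0.1,10.6],
  ],
  spin=[0,0,0,0,0],
)

```text
clock: 42.38
eef_pos: [0.6784, 0.1318, 0.1234]
tool_rot: [0.465, 0.885, -0.0, -0.0]
ft_force: [-0.7, 0.1, -1.7]
grip_width: 0.041
grasp_force: 60.3
```

Request:
arm_command(
  slide=[
    [0,0,0.05],
    [0,0,0.1],
    [0,0,0.15],
    [0,0,0.2],
    [0,0,0.2],
  ],
  spin=[0,0,0,0,0],
)

```text
clock: 43.0
eef_pos: [0.6785, 0.1318, 0.1219]
tool_rot: [0.465, 0.885, 0.0, 0.0]
ft_force: [-0.4, 0.4, -1.3]
grip_width: 0.041
grasp_force: 60.3
```

Request:
arm_command(
  slide=[
    [0,0,0.05],
    [0,0,0.1],
    [0,0,0.15],
    [0,0,0.2],
    [0,0,0.2],
  ],
  spin=[0,0,0,0,0],
)

```text
clock: 43.62
eef_pos: [0.6786, 0.1318, 0.1211]
tool_rot: [0.465, 0.885, 0.0, 0.0]
ft_force: [-2.1, -0.1, 5.9]
grip_width: 0.0407
grasp_force: 61.0
```

Request:
arm_command(
  slide=[
    [0,0,0],
    [0,0,0],
    [0,0,0],
    [0,0,0],
    [0,0,0],
  ],
  spin=[0,0,0,0,0],
  jaw=6,
)

```text
clock: 44.25
eef_pos: [0.6785, 0.1318, 0.1197]
tool_rot: [0.465, 0.885, -0.0, -0.0]
ft_force: [-0.7, 0.2, -0.5]
grip_width: 0.0602
grasp_force: 0.0
```

Request:
arm_command(
  slide=[
    [0,0,-1],
    [0,0,-3],
    [0,0,-6],
    [0,0,-9],
    [0,0,-12],
  ],
  spin=[0,0,0,0,0],
)

```text
clock: 44.88
eef_pos: [0.6785, 0.1318, 0.2418]
tool_rot: [0.465, 0.885, 0.0, 0.0]
ft_force: [0.9, -0.4, -0.1]
grip_width: 0.0596
grasp_force: 0.0
```

Request:
arm_command(
  slide=[
    [0,-4,-1],
    [0,-8,-1],
    [0,-13,-1],
    [0,-18,-1],
    [0,-22,-1],
  ],
  spin=[0,0,0,0,0],
)

```text
clock: 45.5
eef_pos: [0.4958, 0.0061, 0.251]
tool_rot: [0.465, 0.885, 0.0, 0.001]
ft_force: [0.7, 0.0, 0.5]
grip_width: 0.06
grasp_force: 0.0
```

Request:
arm_command(
  slide=[
    [0,0,0],
    [0,0,0],
    [0,0,0],
    [0,0,0],
    [0,0,0],
  ],
  spin=[0,0,0,0,0],
)

```text
clock: 46.12
eef_pos: [0.4976, 0.0074, 0.2494]
tool_rot: [0.465, 0.885, -0.0, -0.0]
ft_force: [-0.2, 0.2, -0.1]
grip_width: 0.0599
grasp_force: 0.0
```

```bash
python3 -c "
from chk import *
T['new_shaker']=(.590,.2656,.16);T['new_chilli']=(.632,.197,.155);T['new_mister']=(.6785,.132,.201)
chk('top',T); chk('side',T)
p=cam('side'); a=cv2.cvtColor(p['pixels'],cv2.COLOR_RGB2BGR)[110:290,230:450]; cv2.imwrite('pics/s7.png',cv2.resize(a,None,fx=3.2,fy=3.2,interpolation=cv2.INTER_CUBIC))"; python3 go.py
```

```text
top new_spice 390 ztop 0.1772 [0.5464 0.3344] 0.0203 rack [0.0372 0.1215]
top new_shaker 229 ztop 0.1602 [0.5906 0.267 ] 0.0169 rack [0.0372 0.0409]
top new_mister 120 ztop 0.2029 [0.6778 0.1322] 0.0118 rack [ 0.0363 -0.1196]
top new_chilli 657 ztop 0.1573 [0.6315 0.1977] 0.0283 rack [ 0.0334 -0.0394]
top open_spice 330 ztop 0.1221 [0.4832 0.2924] 0.0204 rack [-0.0387  0.121 ]
top open_shaker 199 ztop 0.1047 [0.5289 0.2233] 0.0171 rack [-0.0384  0.0382]
top open_chilli 572 ztop 0.1023 [0.5708 0.1592] 0.0282 rack [-0.0385 -0.0384]
top open_mister 100 ztop 0.1479 [0.6158 0.0886] 0.012 rack [-0.0394 -0.1221]
side new_spice 183 ztop 0.1761 [0.5472 0.332 ] 0.0217 rack [0.0365 0.119 ]
side new_shaker 14 ztop 0.1549 [0.5803 0.2637] 0.0103 rack [0.0268 0.0438]
side new_mister 95 ztop 0.2022 [0.6785 0.129 ] 0.0107 rack [ 0.0352 -0.1227]
side new_chilli 367 ztop 0.1561 [0.6319 0.1953] 0.0286 rack [ 0.0325 -0.0417]
side open_spice 209 ztop 0.1213 [0.4834 0.2899] 0.0213 rack [-0.0399  0.1188]
side open_shaker 126 ztop 0.1042 [0.5291 0.2201] 0.0165 rack [-0.04    0.0354]
side open_chilli 430 ztop 0.1013 [0.5715 0.1573] 0.0291 rack [-0.0389 -0.0404]
side open_mister 104 ztop 0.1473 [0.6146 0.0871] 0.0114 rack [-0.0413 -0.1227]
t 46.27 pos [0.4974 0.0072 0.2496] yaw 34.57 w 0.0600 f [-0.8  0.1  0.5] j [0.01 0.23 0.04 1.38 0.   0.98] tilt z [-0.  0. -1.]
```

View pics/s7.png

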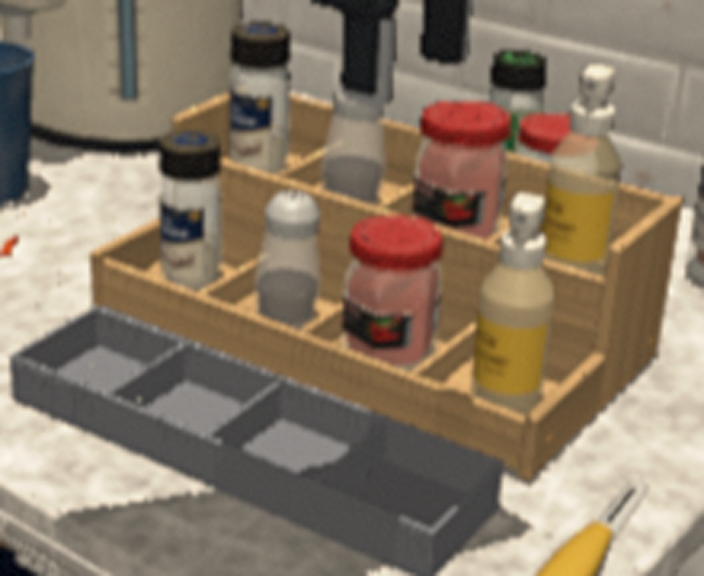

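All four new containers stand upright behind their opened twins: spice (260,95), shaker (355,150), chilli (462,170) and mister (585,165). The gripper is clear of everything.

```bash
python3 -c "
from workcell import *
print(job_done())"
```

```text
the job is handed in; nothing more can be done
None
```

The job is handed in: in the last pictures all four new containers stood upright in the back bays behind their opened twins, with the opened ones where they started; the call returned no verdict.

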